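# Fetch the vial from behind the bottles

### The job

The small purple-capped vial in the green caddy is hemmed in by three taller amber bottles. First stand all three bottles in the grey side tray; with all of them out, move the purple vial onto the middle of the purple spot in the metal dosing tray; only then put each bottle back on the caddy pad of its own cap colour, well centred so that it does not overhang. Keep the bottles and both vials upright throughout, and leave the grey-capped vial where it stands.

Things in the scene. Friction and masses are not known exactly. Their poses are not given: they have to be found in the camera images.
- bottle_red_mid (a point): tall amber medicine bottle, red cap, white label: 100 mm tall, straight body 40 mm in diameter up to 70 mm above its foot, then shoulder and cap (29 mm in diameter, from 80 to 100 mm); 0.13 kg. The point is its centre, on the axis, 50 mm above its foot; z up. Starts on the pad of its own colour. Most finger room: closing square to the line from it to the purple vial.
- bottle_blue_mid (a point): tall amber medicine bottle, blue cap, white label: 100 mm tall, straight body 40 mm in diameter up to 70 mm above its foot, then shoulder and cap (29 mm in diameter, from 80 to 100 mm); 0.13 kg. The point is its centre, on the axis, 50 mm above its foot; z up. Starts on the pad of its own colour. Most finger room: closing square to the line from it to the purple vial.
- bottle_yellow_mid (a point): tall amber medicine bottle, yellow cap, white label: 100 mm tall, straight body 40 mm in diameter up to 70 mm above its foot, then shoulder and cap (29 mm in diameter, from 80 to 100 mm); 0.13 kg. The point is its centre, on the axis, 50 mm above its foot; z up. Starts on the pad of its own colour. Most finger room: closing square to the line from it to the purple vial.
- vial_purple_mid (a point): the wanted vial: small, white, with purple cap and band, 50 mm tall, straight body 30 mm in diameter up to 38 mm, cap 26 mm; 0.045 kg. The point is its centre, 25 mm above its foot; z up. Stands on the caddy floor, the three tall bottles about 56 mm from it, axis to axis: one at each side, one in front. With them gone nothing but the flat pads is within 40 mm of its side.
- vial_grey_mid (a point): a like vial with a dark grey cap and band, 50 mm tall, 30 mm in diameter, standing in the caddy about 78 mm behind the purple one; the point is its centre, 25 mm above its foot. It is not wanted and stays where it is.
- pad_red: red round standing pad fixed on the floor of the green caddy, 64 mm in diameter, 2 mm thick; origin at the centre of its underside (the pad's top is 2 mm higher). The red-capped bottle starts on it.
- pad_blue: blue round standing pad fixed on the floor of the green caddy, 64 mm in diameter, 2 mm thick; origin at the centre of its underside (the pad's top is 2 mm higher). The blue-capped bottle starts on it.
- pad_yellow: yellow round standing pad fixed on the floor of the green caddy, 64 mm in diameter, 2 mm thick; origin at the centre of its underside (the pad's top is 2 mm higher). The yellow-capped bottle starts on it.
- side_tray: shallow grey plastic side tray fixed to the table, 250 mm (its x) by 120 mm (its y), walls 4 mm thick and 12 mm high, inner floor 4 mm above the table; origin at the centre of its underside. Empty at the start; three bottles fit side by side along its x, for example at -78, 0 and +78 mm.
- dose_tray: square bare-metal dosing tray fixed to the table, 140 by 140 mm, walls 4 mm thick and 10 mm high, inner floor 4 mm above the table, with a purple round spot 56 mm in diameter in its middle; origin at the centre of its underside, below the middle of the spot.

How it is judged:
By the outcome, as a careful person would: the job done as asked, in the order asked, and still so for the second after the job is handed in, with the robot touching nothing.
It also fails if it takes over 138 s, if anything falls off the work surface, if the arm or the gripper's body presses on something with over 40 N, if the wrist force passes 120 N, or if a joint passes its speed limit or range.

### The arm

A 6-joint arm with a two-finger parallel gripper is mounted at the origin on the work surface. World frame = base frame: x ahead of the robot, y to its left, z up, the work surface at z = 0. Lengths are in m, angles in rad, forces in N, time in s.
With the tool pointing down it reaches from about 0.325 to 0.875 m from the base axis. Payload 4.4 kg.
Tool frame: the origin (TCP) lies on the mounting face of the last link; the fingertips stand 173 mm ahead of it and the grasp point (between the pads) lies 155 mm ahead of it; z points along the fingers, y is the line along which they close (so a half turn about z gives the same grasp; the last joint's range is limited). The gripper opens to 85 mm and grips with 20 to 120 N. Pads are 22 mm wide; open, the fingers measure 114 mm over their backs; the gripper's body (76 mm by 85 mm) begins 54 mm behind the grasp point. The pads swing forward as they close: fully open they stand 13 mm farther back than shut.
Start: joints at [-1.288, 0.207, 1.542, -0, 1.393, -0.15], TCP at [0.242, -0.522, 0.405] pointing down, gripper open.
Joint ranges: [-2.73, 2.73], [-0.86, 2.22], [0.23, 2.46], [-1.11, 4.25], [0.08, 2.63], [-2.82, 2.82]. Speed limits (rad/s): [2.79, 2.79, 3.14, 3.14, 3.14, 3.14].

### API

Orientations are given as a rotation vector (axis times angle).
In Python, from cell import state, get_image, camera_model, close_job, spot_in, silhouettes, tip_of gives the robot as it stands.
- The arm moves only by the shell command python3 -m pendant 'ROWS'. ROWS is JSON, a list that holds one entry, the list of rows, each a list of 5 numbers: the opening in per cent of the stroke, from 0 (shut) to 100 (fully open), then the shift along the tool's x, y, z in mm, then the turn about the tool's z in rad. A call has 1 to 20 rows; each row is the pose to reach, as a shift and turn from the pose commanded when the call began, along the tool's axes at that moment; what a row does not reach only later rows make up. A row lasts 1/10 s, in which the tool goes at most 50 mm and 8.59 degrees, less where a joint would pass 70% of its speed; a pose out of reach is approached as far as the arm can. A call with a gripper value outside its range is refused whole. The fingers move at their own pace and stop on an object; the grip force is fixed at half the most. Time passes only in rows, so rows that repeat a pose let the fingers close. It gives the time, the measured TCP pose, the force, the opening and the grip force at its end, in the units of the state.
- state(): the state, without advancing time (a new reading comes with each control period).
- get_image(name): name is "side" or "top" or "wrist"; returns (picture, depth): 480x640x3 uint8, red, green, blue; 480x640 float32, m along the optical axis (not along the pixel's ray), 0 where there is no reading.
- camera_model(name): a dict with "vfov" (degrees; the focal length in pixels is half the picture's height over the tangent of half this angle, whatever the lens; pixels are square), "cx", "cy" (the principal point, pixels), "R" (3x3) and "t" (3): a world point X has camera coordinates R X + t. Camera axes: x right, y down, z forward; pixel columns grow to the right and rows downward; lengths in m; the calibration is good to about 2 mm. The wrist camera is an equidistant fisheye: a pixel r from the principal point sees the ray r / f radians off the axis. A picture is of the moment at which its call begins: read the wrist's pose just before it. camera_model takes no time and is no camera call; for the wrist camera it gives the pose at the moment of the call.
- close_job(): hands the job in; it is judged then, once.
Trained networks look in the newest picture that a camera, given by its name, has taken for a name from the list of things; names that differ only in an ending like _2 or _b are one class to them, and where a whole thing is asked for, a point or a joint stands for the part that bears it (a point fixed in the world has none). Each returns a list of dicts, best first, with "p" (0 to 1); they miss things now and then, are a little off and sometimes report something else, mostly with a low value. They report only what shows in the picture. A call takes as long as a camera call.
- spot_in(camera, target): "location" ([x, y, z] in m, in world coordinates, good to about 4 mm: the middle of the surface that is visible of it).
- silhouettes(camera, target): "mask" (480x640 bool, what is visible of it).
- tip_of(camera, target): "location" ([x, y, z] in m, in world coordinates, good to about 4 mm: a listed point, or the origin of a listed thing).
The state is a dict: "time": time; "joint_positions": joint angles; "joint_vel": joint speeds; "joint_efforts": joint torques, N m; "tool_pos": TCP position; "orientation": TCP orientation; "force": force on the tool from outside, world axes, zero at the start; "wrist_torque": the same for the moment, N m; "grip_width": finger opening in m; "grasp_force": force on a finger pad.
Only numpy, scipy, OpenCV 4.12 (cv2) and the standard library are available. Lean on these libraries where they do the work, as an engineer would, in place of code of your own. Each camera call takes 0.05 s, during which the arm holds its last target. There are 200 camera calls.

## Working session

There is one attempt and no reset: what is moved stays moved. The work goes in short steps, Python scripts to look and compute and a shell command to move; the robot and the scene stay as the last step left them, time stands still between calls to the robot, and variables do not carry over. Pictures are saved under pics/ and viewed, at most 14 in all, crops included, and the job is handed in when it is done.

```bash
mkdir -p pics; ls; cat > h.py <<'E'
import numpy as np, cv2
from cell import *
from scipy.spatial.transform import Rotation as R
def snap(cam,name):
    im,d=get_image(cam); cv2.imwrite(f'pics/{name}.png',im[:,:,::-1]); return im,d
def tool():
    s=state(); return np.array(s['tool_pos']),R.from_rotvec(s['orientation']).as_matrix(),s
E
python3 - <<'E'
from h import *
p,M,s=tool(); print(p,M.round(3).tolist(),s['time'],s['grip_width'],s['force'])
for c in ['top','side']:
    snap(c,c+'0')
    for n in ['bottle_red_mid','bottle_blue_mid','bottle_yellow_mid','vial_purple_mid','vial_grey_mid','pad_red','pad_blue','pad_yellow','side_tray','dose_tray']:
        print(c,n,[(np.round(q['location'],4).tolist(),round(q['p'],2)) for q in tip_of(c,n)[:2]])
E
```

```text
pics
[ 0.24157305 -0.52139562  0.40350178] [[0.907, 0.42, -0.001], [0.42, -0.907, 0.002], [0.0, -0.002, -1.0]] 0.0 0.08548979574767313 [-0.02298958  0.54832531  0.81704067]
top bottle_red_mid [([0.5426, -0.1021, 0.0536], 0.79)]
top bottle_blue_mid [([0.5024, -0.0387, 0.0565], 0.83)]
top bottle_yellow_mid [([0.569, 0.0061, 0.0591], 0.96)]
top vial_purple_mid [([0.561, -0.0493, 0.0291], 0.7)]
top vial_grey_mid [([0.6343, -0.0769, 0.0325], 0.6)]
top pad_red [([0.5431, -0.1022, 0.003], 0.7), ([0.5029, -0.0344, 0.0531], 0.23)]
top pad_blue [([0.5031, -0.0386, 0.0065], 0.94)]
top pad_yellow [([0.5704, 0.005, 0.0015], 0.53)]
top side_tray [([0.5045, -0.3232, 0.0016], 0.59), ([0.5028, -0.0359, 0.0507], 0.58)]
top dose_tray [([0.5063, 0.3329, 0.0066], 0.82), ([0.5082, -0.037, 0.0059], 0.45)]
side bottle_red_mid [([0.5478, -0.1006, 0.0553], 0.73), ([0.6314, -0.0776, 0.0271], 0.68)]
side bottle_blue_mid [([0.5045, -0.0372, 0.0551], 0.91)]
side bottle_yellow_mid [([0.628, -0.0787, 0.0285], 0.72), ([0.5675, 0.0066, 0.0552], 0.62)]
side vial_purple_mid [([0.5594, -0.0453, 0.028], 0.56)]
side vial_grey_mid [([0.6279, -0.0801, 0.0284], 0.7), ([0.5699, 0.0039, 0.0008], 0.17)]
side pad_red [([0.5473, -0.1042, 0.0055], 0.58)]
side pad_blue [([0.5039, -0.0401, 0.0044], 0.74)]
side pad_yellow [([0.5698, 0.0023, -0.0019], 0.59)]
side side_tray [([0.5103, -0.3219, -0.0032], 0.69)]
side dose_tray [([0.5041, 0.3312, 0.001], 0.8), ([0.5105, -0.3234, -0.0026], 0.6)]
```

```bash
python3 -m pendant --help 2>&1 | head -20
```

```text
invalid input: not JSON, or not a number
```

View pics/top0.png

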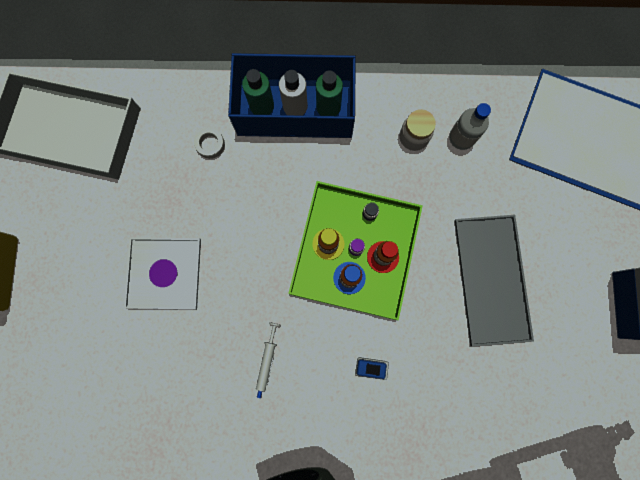

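View pics/side0.png

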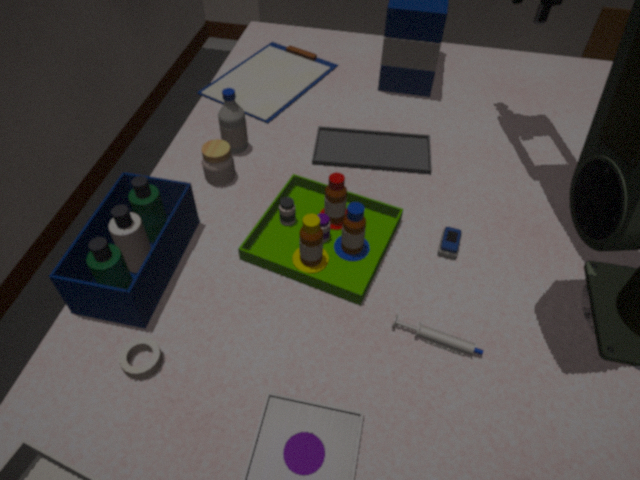

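The top view shows yellow (328,241), red (385,255), blue (350,275), the purple vial (357,247), the grey vial (371,211), the side tray around (494,281) and the purple spot at (163,273). The side view agrees with it. Next I measure from depth.

```bash
cat >> h.py <<'E'
def cloud(cam,d,m=None):
    m=camera_model(cam) if m is None else m
    f=240/np.tan(np.radians(m['vfov'])/2); v,u=np.mgrid[:480,:640].astype(float)
    x=(u-m['cx'])/f; y=(v-m['cy'])/f
    if cam=='wrist':
        r=np.hypot(x,y)+1e-9; k=np.tan(np.minimum(r,1.5))/r; x,y=x*k,y*k
    C=np.stack([x*d,y*d,d],-1)
    P=(C-np.array(m['t']))@np.array(m['R']); P[d<=0]=np.nan; return P
HUE={'red':(0,6),'yellow':(22,34),'blue':(105,122),'purple':(132,155)}
def hsvm(im,c):
    h=cv2.cvtColor(im,cv2.COLOR_RGB2HSV).astype(int); a,b=HUE[c]
    H=h[...,0]; ok=(H>=a)&(H<=b)
    if c=='red': ok|=H>=174
    return ok&(h[...,1]>110)&(h[...,2]>50)
def region(P,x,y,r=0.06): return np.hypot(P[...,0]-x,P[...,1]-y)<r
def circ(pts):
    # outline of coloured points -> min enclosing circle
    (a,b),r=cv2.minEnclosingCircle((pts*1000).astype(np.float32)); return np.round([a,b,r],1)
E
python3 - <<'E'
from h import *
im,d=get_image('top'); P=cloud('top',d); z=P[...,2]
print('cam',camera_model('top')['R'],camera_model('top')['t'])
for c,(x,y) in dict(red=(.545,-.102),blue=(.503,-.038),yellow=(.569,.005),purple=(.56,-.048)).items():
    m=hsvm(im,c)&region(P,x,y,.05)
    lo=m&(z<.025); hi=m&(z>(.09 if c!='purple' else .04))
    zt=np.nanmax(z[hi]) if hi.any() else 0
    top=hi&(z>zt-.006)
    print(c,'pad',lo.sum(),circ(P[lo][:,:2]) if lo.sum()>5 else '', np.nanmedian(z[lo]) if lo.any() else '', 'cap',top.sum(),P[top].mean(0).round(4),circ(P[top][:,:2]))
m=hsvm(im,'purple')&region(P,.505,.33,.08); print('spot',P[m].mean(0).round(4),circ(P[m][:,:2]))
fl=region(P,.6,-.03,.012); print('caddy floor z',np.nanmedian(z[fl]))
for n in ['side_tray','dose_tray']:
    q=silhouettes('top',n)[0]; M=q['mask']; pts=P[M]; pts=pts[np.isfinite(pts[:,0])]
    print(n,q['p'],cv2.minAreaRect((pts[:,:2]*1000).astype(np.float32)),np.median(pts[:,2]))
g=region(P,.632,-.078,.03)&(z>.045); print('grey',P[g].mean(0).round(4),g.sum())
E
```

```text
cam [[ 0.01858456 -0.99982593  0.00164781]
 [-0.98526816 -0.01859415 -0.17000268]
 [ 0.17000373  0.00153589 -0.98544222]] [0.0046098  0.58255622 0.86963396]
red pad 323 [ 545.9 -103.    31.3] 0.005991321459641171 cap 189 [ 0.5471 -0.1027  0.106 ] [ 547.5 -102.8   14.1]
blue pad 365 [503.4 -36.4  31.4] 0.005790222504289475 cap 191 [ 0.5024 -0.036   0.1062] [502.8 -36.2  14.2]
yellow pad 328 [570.    6.5  31.4] 0.006153204026640796 cap 151 [0.5684 0.0065 0.1065] [568.7   6.8  14.2]
purple pad 0   cap 121 [ 0.561  -0.0485  0.0541] [561.2 -48.4  12.2]
spot [0.5052 0.3325 0.0049] [505.4 332.8  28. ]
caddy floor z 0.004184019071357336
side_tray 0.95 ((506.2597351074219, -322.3280029296875), (254.9668426513672, 127.95415496826172), 5.589801788330078) 0.00410698672678742
dose_tray 0.74 ((506.0478820800781, 332.47979736328125), (140.58473205566406, 142.10638427734375), 0.3465391993522644) 0.00476247416064762
grey [ 0.632  -0.0756  0.0537] 149
```

```bash
cat >> h.py <<'E'
def go(x,y,z,head):
    """shift (mm, tool axes) and turn (rad) to reach world x,y,z (mm) with tool x at heading deg"""
    p,M,s=tool(); d=M.T@(np.array([x,y,z])/1000-p)*1000
    h=np.degrees(np.arctan2(M[1,0],M[0,0])); t=-np.radians((head-h+180)%360-180)
    print('t',round(s['time'],2),'tcp',(p*1000).round(1),'head',h.round(1),'tilt',np.degrees(np.arccos(-M[2,2])).round(2),'w',round(s['grip_width'],4),'gf',round(s['grasp_force'],1),'F',np.round(s['force'],1),'-> shift',d.round(1),'turn',t.round(3))
E
python3 -c "from h import *; go(547,-103,340,79)"
```

```text
t 1.25 tcp [ 241.7 -521.8  404.7] head 24.9 tilt 0.0 w 0.0851 gf 0.0 F [ 1.5  0.3 -0.7] -> shift [ 453.  -251.7   64.7] turn -0.945
```

```bash
python3 -m pendant '[[[100,110,-62,16,-0.14],[100,200,-110,35,-0.3],[100,452,-251,63,-0.946],[100,452,-251,63,-0.946],[100,452,-251,63,-0.946],[100,452,-251,63,-0.946],[100,452,-251,63,-0.946],[100,452,-251,63,-0.946],[100,452,-251,63,-0.946],[100,452,-251,63,-0.946],[100,452,-251,63,-0.946],[100,452,-251,63,-0.946],[100,452,-251,63,-0.946],[100,452,-251,63,-0.946],[100,452,-251,63,-0.946],[100,452,-251,63,-0.946]]]'
python3 - <<'E'
from h import *
go(547.3,-102.7,340,79)
m=camera_model('wrist'); im,d=snap('wrist','w1'); P=cloud('wrist',d,m); z=P[...,2]
for c,(x,y) in dict(red=(.545,-.102),blue=(.503,-.038),yellow=(.569,.005),purple=(.56,-.048)).items():
    q=hsvm(im,c)&region(P,x,y,.05)
    lo=q&(z<.025); hi=q&(z>(.09 if c!='purple' else .04)); zt=np.nanmax(z[hi]) if hi.any() else 0
    top=hi&(z>zt-.006)
    print(c,'pad',lo.sum(),circ(P[lo][:,:2]) if lo.sum()>5 else '', 'cap',top.sum(),P[top].mean(0).round(4) if top.any() else '',circ(P[top][:,:2]) if top.any() else '')
E
```

```text
time: 2.85
tool_pos: [0.5459, -0.1051, 0.3419]
orientation: [2.425, 1.997, 0.0]
force: [0.8, -1.0, 0.1]
grip_width: 0.0855
grasp_force: 0.0
t 2.85 tcp [ 545.9 -105.1  341.9] head 78.9 tilt 0.02 w 0.0855 gf 0.0 F [ 0.8 -1.   0.1] -> shift [2.6 0.9 1.9] turn -0.001
red pad 1631 [ 544.5 -103.7   31.7] cap 1652 [ 0.5462 -0.1033  0.1069] [ 546.1 -103.9   14.4]
blue pad 1693 [501.9 -37.   31.8] cap 1798 [ 0.5018 -0.0371  0.1068] [501.6 -37.2  14.2]
yellow pad 1674 [568.3   5.6  32.2] cap 2036 [0.5673 0.0055 0.1069] [567.2   5.7  14.4]
purple pad 4  cap 1024 [ 0.5601 -0.0497  0.0549] [560.1 -49.7  12.7]
```

```bash
python3 -m pendant '[[[100,1.5,0.5,40,0],[100,1.5,0.5,85,0],[100,1.5,0.5,115,0],[100,1.5,0.5,126,0],[100,1.5,0.5,126,0],[100,1.5,0.5,126,0],[0,1.5,0.5,126,0],[0,1.5,0.5,126,0],[0,1.5,0.5,126,0],[0,1.5,0.5,126,0],[0,1.5,0.5,126,0],[0,1.5,0.5,126,0],[0,1.5,0.5,126,0],[0,1.5,0.5,126,0],[0,1.5,0.5,126,0]]]'
python3 -c "
from h import *; go(546.7,-103.2,335,79)"
```

```text
time: 4.4
tool_pos: [0.5475, -0.1028, 0.2172]
orientation: [2.422, 1.999, 0.001]
force: [-2.0, 0.5, 4.6]
grip_width: 0.0387
grasp_force: 60.1
t 4.4 tcp [ 547.5 -102.8  217.2] head 79.1 tilt 0.09 w 0.0387 gf 60.1 F [-2.   0.5  4.6] -> shift [  -0.6   -0.6 -117.8] turn 0.001
```

```bash
python3 -m pendant '[[[0,0,0,-10,0],[0,0,0,-40,0],[0,0,0,-80,0],[0,0,0,-112,0],[0,-10,4,-120,0],[0,-40,15,-120,0],[0,-80,30,-120,0],[0,-120,46,-120,0],[0,-160,61,-120,0],[0,-190,72,-120,0],[0,-201,77,-118,0],[0,-201,77,-110,0],[0,-201,77,-80,0],[0,-201,77,-45,0],[0,-201,77,-20,0],[0,-201,77,-6,0],[0,-201,77,-2,0],[0,-201,77,0,0],[0,-201,77,1.5,0],[0,-201,77,1.5,0]]]'
python3 -c "
from h import *; go(584,-315,215,79)"
```

```text
time: 6.4
tool_pos: [0.585, -0.3148, 0.2154]
orientation: [2.421, 1.998, 0.001]
force: [-0.5, -0.4, -1.8]
grip_width: 0.0385
grasp_force: 60.6
t 6.4 tcp [ 585.  -314.8  215.4] head 79.1 tilt 0.12 w 0.0385 gf 60.6 F [-0.5 -0.4 -1.8] -> shift [-0.4 -0.9  0.4] turn 0.001
```

```bash
python3 -m pendant '[[[0,0,0,0.8,0],[70,0,0,0.8,0],[70,0,0,0.8,0],[70,0,0,0.8,0],[70,0,0,0.8,0],[70,0,0,-20,0],[70,0,0,-60,0],[70,0,0,-105,0],[100,10,-2,-122,0],[100,55,-14,-124,0],[100,105,-26,-124,0],[100,155,-38,-124,0],[100,205,-51,-124,0],[100,255,-63,-124,0],[100,295,-73,-124,0],[100,312,-78,-124,0],[100,312,-78,-124,0],[100,312,-78,-124,0]]]'
python3 - <<'E'
from h import *
go(567.9,6,215,79); im,d=get_image('top'); snap('side','s1'); P=cloud('top',d); z=P[...,2]
for c,(x,y) in dict(red=(.584,-.315),yellow=(.568,.006),blue=(.502,-.037)).items():
    q=hsvm(im,c)&region(P,x,y,.05)&(z>.08)&(z<.12); print(c,q.sum(), P[q].mean(0).round(4) if q.any() else '', circ(P[q][:,:2]) if q.any() else '')
q=hsvm(im,'red')&region(P,.545,-.103,.05)&(z<.02); print('pad red',circ(P[q][:,:2]),P[q].mean(0).round(4))
E
```

```text
time: 8.2
tool_pos: [0.567, 0.0068, 0.3378]
orientation: [2.422, 2.001, -0.001]
force: [0.0, 0.4, -0.4]
grip_width: 0.0849
grasp_force: 0.0
t 8.2 tcp [567.    6.8 337.8] head 79.1 tilt 0.04 w 0.0849 gf 0.0 F [ 0.   0.4 -0.4] -> shift [ -0.6   1.1 122.8] turn 0.002
red 204 [ 0.5848 -0.3146  0.1034] [ 584.8 -314.9   14.5]
yellow 0  
blue 171 [ 0.5024 -0.0347  0.1057] [502.9 -36.3  14.1]
pad red [ 545.3 -105.6   30.4] [ 0.5439 -0.1164  0.006 ]
```

View pics/s1.png

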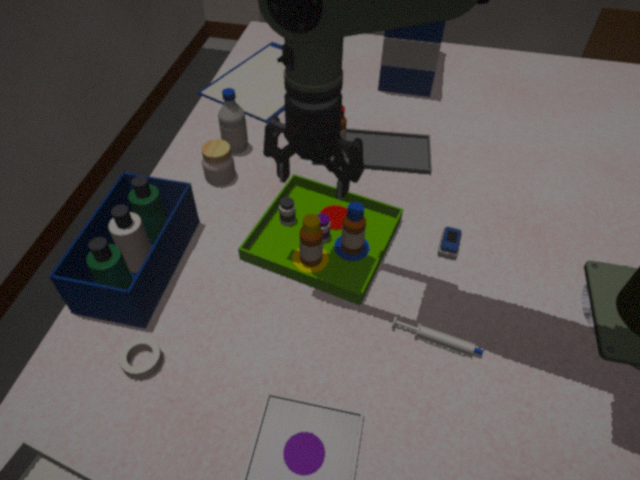

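The side view shows the red bottle standing in the side tray near (343,115), the empty red pad at (338,217), and the gripper over the yellow bottle.

```bash
python3 -m pendant '[[[100,-0.5,1,40,0],[100,-0.5,1,85,0],[100,-0.5,1,113,0],[100,-0.5,1,123,0],[100,-0.5,1,123,0],[0,-0.5,1,123,0],[0,-0.5,1,123,0],[0,-0.5,1,123,0],[0,-0.5,1,123,0],[0,-0.5,1,123,0],[0,-0.5,1,123,0],[0,-0.5,1,123,0],[0,-0.5,1,123,0]]]'
python3 -c "
from h import *; go(506,-322,215,79)"
```

```text
time: 9.6
tool_pos: [0.5689, 0.0058, 0.2173]
orientation: [2.421, 1.998, 0.003]
force: [-2.0, 0.1, 5.1]
grip_width: 0.0383
grasp_force: 59.9
t 9.6 tcp [568.9   5.8 217.3] head 79.1 tilt 0.18 w 0.0383 gf 59.9 F [-2.   0.1  5.1] -> shift [-333.8    0.4    2.4] turn 0.001
```

```bash
python3 -m pendant '[[[0,0,0,-10,0],[0,0,0,-40,0],[0,0,0,-80,0],[0,0,0,-112,0],[0,-10,0,-120,0],[0,-40,0,-120,0],[0,-85,0,-120,0],[0,-133,0,-120,0],[0,-181,0,-120,0],[0,-229,0,-120,0],[0,-275,0,-120,0],[0,-315,0,-120,0],[0,-333,0,-118,0],[0,-334,0,-105,0],[0,-334,0,-75,0],[0,-334,0,-40,0],[0,-334,0,-16,0],[0,-334,0,-4,0],[0,-334,0,0,0],[0,-334,0,2,0]]]' && python3 -c "
from h import *; go(502,-37,340,-12)"
```

```text
time: 11.6
tool_pos: [0.5037, -0.3196, 0.2151]
orientation: [-2.413, -1.996, 0.003]
force: [-13.9, 11.0, 29.0]
grip_width: 0.0389
grasp_force: 63.3
t 11.6 tcp [ 503.7 -319.6  215.1] head 79.2 tilt 0.59 w 0.0389 gf 63.3 F [-13.9  11.   29. ] -> shift [ 277.9  -55.8 -123.1] turn 1.591
```

```bash
python3 -m pendant '[[[0,0,0,-1.5,0],[0,0,0,-1.5,0]]]' && python3 -c "
from h import *; go(506,-322,215,79); snap('side','s2'); im,d=get_image('top'); cv2.imwrite('pics/t2.png',im[200:400,400:600,::-1].repeat(3,0).repeat(3,1))
P=cloud('top',d); z=P[...,2]
q=hsvm(im,'red')&region(P,.584,-.315,.05)&(z>.08)&(z<.12); print('red',q.sum(),circ(P[q][:,:2]))
m=camera_model('wrist'); im,d=snap('wrist','w2')"
```

```text
time: 11.8
tool_pos: [0.5051, -0.3211, 0.2151]
orientation: [2.421, 2.0, 0.001]
force: [0.3, 0.2, -1.2]
grip_width: 0.0387
grasp_force: 60.4
t 11.8 tcp [ 505.1 -321.1  215.1] head 79.1 tilt 0.07 w 0.0387 gf 60.4 F [ 0.3  0.2 -1.2] -> shift [-0.7  1.   0.1] turn 0.002
red 199 [ 584.4 -315.    15. ]
```

View pics/w2.png

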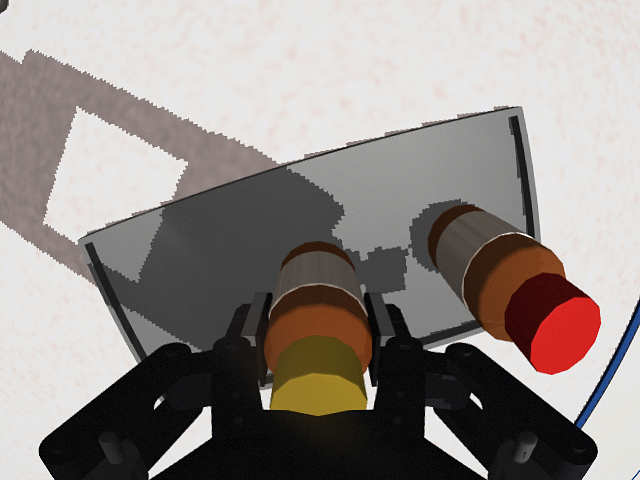

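The wrist view shows the yellow bottle upright between the fingers, with its cap at (320,375). The red bottle stands to the right, cap at (553,325). The force spike was floor contact and has gone.

```bash
python3 -m pendant '[[[0,0,0,0.6,0],[70,0,0,0.6,0],[70,0,0,0.6,0],[70,0,0,0.6,0],[70,0,0,0.6,0],[70,0,0,-20,0],[70,0,0,-60,0],[70,0,0,-105,0],[100,10,-2,-122,0.1],[100,45,-9,-124,0.25],[100,90,-18,-124,0.4],[100,135,-27,-124,0.55],[100,180,-37,-124,0.7],[100,220,-45,-124,0.85],[100,255,-53,-124,1],[100,275,-57,-124,1.14],[100,279,-57,-124,1.28],[100,279,-57,-124,1.42],[100,279,-57,-124,1.55],[100,279,-57,-124,1.588]]]'
python3 - <<'E'
from h import *
go(502.2,-36.8,215,-12); m=camera_model('wrist'); im,d=snap('wrist','w3'); P=cloud('wrist',d,m); z=P[...,2]
for c,(x,y) in dict(blue=(.502,-.037),red=(.584,-.315),yellow=(.505,-.321),purple=(.56,-.049)).items():
    q=hsvm(im,c)&region(P,x,y,.04)&(z>(.1 if c!='purple' else .05)); print(c,q.sum(),circ(P[q][:,:2]) if q.any() else '')
for c,(x,y) in dict(blue=(.502,-.037),red=(.545,-.103),yellow=(.568,.005)).items():
    q=hsvm(im,c)&region(P,x,y,.04)&(z<.012); print('pad',c,q.sum(),circ(P[q][:,:2]) if q.any() else '', P[q].mean(0) if q.any() else '')
E
```

```text
time: 13.95
tool_pos: [0.5016, -0.0372, 0.3386]
orientation: [3.124, -0.331, -0.0]
force: [0.0, 0.4, 0.3]
grip_width: 0.0854
grasp_force: 0.0
t 13.95 tcp [501.6 -37.2 338.6] head -12.1 tilt 0.01 w 0.0854 gf 0.0 F [0.  0.4 0.3] -> shift [  0.5  -0.5 123.6] turn -0.002
blue 1679 [501.8 -37.4  14.2]
red 0 
yellow 0 
purple 1046 [560.2 -49.7  12.7]
pad blue 1728 [501.9 -37.2  32. ] [ 0.51433424 -0.03969959  0.00689354]
pad red 4516 [ 544.3 -104.    32.2] [ 0.54478989 -0.1034916   0.00684767]
pad yellow 4577 [568.3   5.9  32.4] [0.56868102 0.00500586 0.0068998 ]
```

```bash
python3 -m pendant '[[[100,0,0,40,0],[100,0,0,85,0],[100,0,0,113,0],[100,0,0,123,0],[100,0,0,123,0],[0,0,0,123,0],[0,0,0,123,0],[0,0,0,123,0],[0,0,0,123,0],[0,0,0,123,0],[0,0,0,123,0],[0,0,0,123,0],[0,0,0,123,0]]]'
python3 -c "
from h import *; go(428,-330,215,-12)"
```

```text
time: 15.3
tool_pos: [0.5028, -0.0375, 0.2176]
orientation: [3.124, -0.326, 0.006]
force: [0.4, -0.4, 6.6]
grip_width: 0.0382
grasp_force: 60.9
t 15.3 tcp [502.8 -37.5 217.6] head -11.9 tilt 0.23 w 0.0382 gf 60.9 F [ 0.4 -0.4  6.6] -> shift [-12.8 301.6   2.5] turn 0.001
```

```bash
python3 -m pendant '[[[0,0,0,-10,0],[0,0,0,-40,0],[0,0,0,-80,0],[0,0,0,-112,0],[0,0,10,-120,0],[0,-2,40,-120,0],[0,-4,85,-120,0],[0,-6,133,-120,0],[0,-8,181,-120,0],[0,-10,229,-120,0],[0,-12,270,-120,0],[0,-13,295,-118,0],[0,-13,301,-105,0],[0,-13,302,-75,0],[0,-13,302,-40,0],[0,-13,302,-16,0],[0,-13,302,-5,0],[0,-13,302,-2,0],[0,-13,302,0,0],[0,-13,302,0.5,0]]]' && python3 -m pendant '[[[0,0,0,0.5,0],[0,0,0,0.5,0]]]' && python3 -c "
from h import *; go(560.8,-49.2,300,-12)"
```

```text
time: 17.3
tool_pos: [0.4268, -0.3301, 0.2157]
orientation: [3.124, -0.326, 0.002]
force: [-0.4, -0.3, -2.2]
grip_width: 0.0383
grasp_force: 60.8
time: 17.5
tool_pos: [0.4269, -0.3304, 0.2156]
orientation: [3.123, -0.326, 0.002]
force: [-0.1, 1.5, -0.1]
grip_width: 0.0387
grasp_force: 60.9
t 17.5 tcp [ 426.9 -330.4  215.6] head -11.9 tilt 0.11 w 0.0387 gf 60.9 F [-0.1  1.5 -0.1] -> shift [  73.1 -302.7  -84.6] turn 0.001
```

```bash
python3 -m pendant '[[[0,0,0,0.3,0],[70,0,0,0.3,0],[70,0,0,0.3,0],[70,0,0,0.3,0],[70,0,0,0.3,0],[70,0,0,-20,0],[70,0,0,-60,0],[70,0,0,-105,0],[100,2,-10,-120,0],[100,12,-50,-120,0],[100,24,-98,-120,0],[100,36,-146,-120,0],[100,47,-194,-120,0],[100,58,-240,-120,0],[100,68,-280,-115,0],[100,73,-300,-105,0],[100,73,-303,-95,0],[100,73,-303,-85,0],[100,73,-303,-85,0],[100,73,-303,-85,0]]]'
python3 - <<'E'
from h import *
go(560.8,-49.2,180,-12); m=camera_model('wrist'); im,d=snap('wrist','w4'); P=cloud('wrist',d,m); z=P[...,2]
q=hsvm(im,'purple')&region(P,.56,-.049,.04)&(z>.05); print('vial',q.sum(),circ(P[q][:,:2]))
im,d=snap('top','t4'); P=cloud('top',d); z=P[...,2]
for c,(x,y) in dict(red=(.584,-.315),yellow=(.505,-.321),blue=(.427,-.33)).items():
    q=hsvm(im,c)&region(P,x,y,.05)&(z>.08)&(z<.12); print(c,q.sum(), P[q].mean(0).round(4) if q.any() else '', circ(P[q][:,:2]) if q.any() else '')
E
```

```text
time: 19.5
tool_pos: [0.56, -0.0499, 0.2991]
orientation: [3.124, -0.329, -0.002]
force: [0.1, 0.8, 0.6]
grip_width: 0.0856
grasp_force: 0.0
t 19.5 tcp [560.  -49.9 299.1] head -12.0 tilt 0.08 w 0.0856 gf 0.0 F [0.1 0.8 0.6] -> shift [  0.8  -0.8 119.1] turn -0.001
vial 1224 [560.5 -49.6  12.7]
red 199 [ 0.5849 -0.3147  0.1035] [ 585.  -315.3   14.8]
yellow 227 [ 0.505  -0.319   0.1027] [ 505.8 -320.    14.8]
blue 214 [ 0.4269 -0.329   0.1037] [ 426.5 -329.3   14.7]
```

View pics/t4.png

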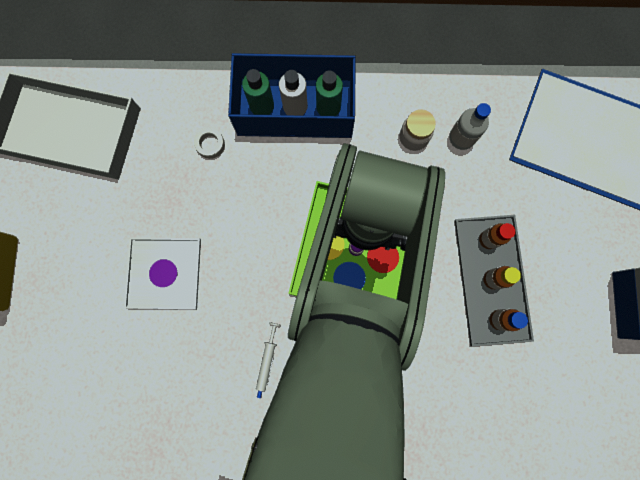

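View pics/w4.png

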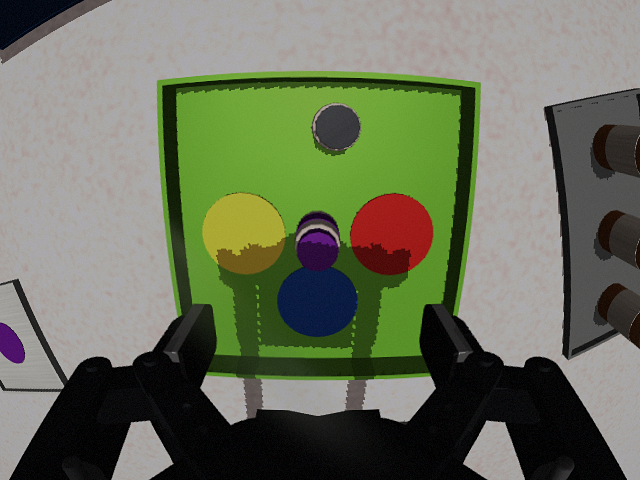

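The top view shows all three bottles upright in the side tray, with caps at (506,232), (512,275) and (518,320). The wrist view shows the vial at (318,245) between the empty pads, and the grey vial undisturbed at (337,127).

```bash
python3 -m pendant '[[[100,0.5,-0.5,40,0],[100,0.5,-0.5,80,0],[100,0.5,-0.5,105,0],[100,0.5,-0.5,115,0],[100,0.5,-0.5,118,0],[100,0.5,-0.5,118,0],[0,0.5,-0.5,118,0],[0,0.5,-0.5,118,0],[0,0.5,-0.5,118,0],[0,0.5,-0.5,118,0],[0,0.5,-0.5,118,0],[0,0.5,-0.5,118,0],[0,0.5,-0.5,118,0],[0,0.5,-0.5,118,0],[0,0.5,-0.5,118,0],[0,0.5,-0.5,118,0]]]'
python3 -c "
from h import *; go(505,332.2,180,-12)"
```

```text
time: 21.2
tool_pos: [0.5618, -0.0485, 0.1827]
orientation: [3.124, -0.326, 0.003]
force: [0.0, 0.3, 6.4]
grip_width: 0.0282
grasp_force: 59.3
t 21.2 tcp [561.8 -48.5 182.7] head -11.9 tilt 0.1 w 0.0282 gf 59.3 F [0.  0.3 6.4] -> shift [-134.2 -360.7    2.4] turn 0.001
```

```bash
python3 -m pendant '[[[0,0,0,-10,0],[0,0,0,-40,0],[0,0,0,-72,0],[0,-5,-14,-80,0],[0,-20,-54,-80,0],[0,-37,-100,-80,0],[0,-54,-146,-80,0],[0,-71,-192,-80,0],[0,-88,-238,-80,0],[0,-105,-284,-80,0],[0,-120,-325,-80,0],[0,-131,-352,-78,0],[0,-134,-361,-70,0],[0,-134,-361,-60,0],[0,-134,-361,-60,0],[0,-134,-361,-60,0]]]'
python3 - <<'E'
from h import *
go(504.7,332,183,-12); m=camera_model('wrist'); im,d=snap('wrist','w5'); P=cloud('wrist',d,m); z=P[...,2]
q=hsvm(im,'purple')&region(P,.505,.332,.05); lo=q&(z<.012); hi=q&(z>.09); print('spot',lo.sum(),circ(P[lo][:,:2]),P[lo].mean(0)); print('vial',hi.sum(),circ(P[hi][:,:2]) if hi.any() else '',np.nanmax(z[q]))
E
```

```text
time: 22.8
tool_pos: [0.5045, 0.331, 0.2405]
orientation: [3.123, -0.329, -0.003]
force: [-0.1, -0.3, -0.8]
grip_width: 0.0281
grasp_force: 59.2
t 22.8 tcp [504.5 331.  240.5] head -12.0 tilt 0.16 w 0.0281 gf 59.2 F [-0.1 -0.3 -0.8] -> shift [ 0.1 -1.1 57.5] turn -0.0
spot 4188 [504.  331.8  28.1] [0.51170289 0.33083658 0.00545396]
vial 322 [502.9 330.8  12.9] 0.11444505897244335
```

View pics/w5.png

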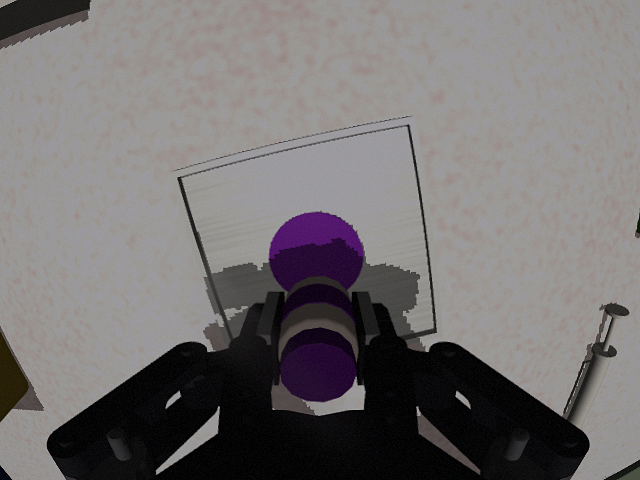

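The wrist view shows the held vial upright at (318,365) over the spot at (316,252). It is about 1.5 mm off centre, so I'll correct that and lower it.

```bash
python3 -m pendant '[[[0,0.8,-1.2,20,0],[0,0.8,-1.2,40,0],[0,0.8,-1.2,52,0],[0,0.8,-1.2,57,0],[0,0.8,-1.2,59,0],[0,0.8,-1.2,59,0],[0,0.8,-1.2,59.6,0],[0,0.8,-1.2,59.6,0]]]' && python3 -c "
from h import *; go(504.7,332,183,-12)"
```

```text
time: 23.65
tool_pos: [0.5061, 0.3338, 0.1828]
orientation: [-3.124, 0.326, -0.002]
force: [-1.1, 0.2, -0.4]
grip_width: 0.0284
grasp_force: 59.3
t 23.65 tcp [506.1 333.8 182.8] head -11.9 tilt 0.1 w 0.0284 gf 59.3 F [-1.1  0.2 -0.4] -> shift [-1.   2.  -0.2] turn 0.001
```

```bash
python3 -m pendant '[[[0,0,0,0.3,0],[65,0,0,0.3,0],[65,0,0,0.3,0],[65,0,0,0.3,0],[65,0,0,0.3,0],[65,0,0,-10,0],[65,0,0,-40,0],[65,0,0,-85,0],[65,0,0,-130,0],[65,0,0,-155,0],[65,0,0,-155,0]]]'
python3 - <<'E'
from h import *
go(426.6,-330.2,340,-12); m=camera_model('wrist'); im,d=snap('wrist','w6'); P=cloud('wrist',d,m); z=P[...,2]
q=hsvm(im,'purple')&region(P,.505,.332,.05); lo=q&(z<.012); hi=q&(z>.05); print('spot',lo.sum(),circ(P[lo][:,:2])); print('vial',hi.sum(),circ(P[hi][:,:2]) if hi.any() else '',np.nanmax(z[q]))
E
```

```text
time: 24.75
tool_pos: [0.5074, 0.3344, 0.3441]
orientation: [-3.118, 0.326, -0.017]
force: [0.7, 0.2, 0.5]
grip_width: 0.0553
grasp_force: 0.0
t 24.75 tcp [507.4 334.4 344.1] head -11.9 tilt 0.71 w 0.0553 gf 0.0 F [0.7 0.2 0.5] -> shift [ 5.82e+01  6.67e+02 -3.00e-01] turn 0.001
spot 1412 [504.  331.8  28. ]
vial 337 [505.  333.9  12.8] 0.056385370032350356
```

```bash
python3 -m pendant '[[[65,0,0,0,0],[65,0,0,0,0]]]' >/dev/null
python3 - <<'E'
from h import *
go(426.6,-330.2,340,-12)
for c in ['wrist','top']:
    m=camera_model(c); im,d=snap(c,'v7'+c); P=cloud(c,d,m); z=P[...,2]
    q=hsvm(im,'purple')&region(P,.505,.332,.05); lo=q&(z<.012); hi=q&(z>.05)
    if lo.sum()>20: print(c,'spot',lo.sum(),circ(P[lo][:,:2])); print('vial',hi.sum(),circ(P[hi][:,:2]) if hi.any() else '',np.nanmax(z[q]))
im=cv2.imread('pics/v7wrist.png'); cv2.imwrite('pics/v7c.png',cv2.resize(im[150:400,180:480],None,fx=2,fy=2))
E
```

```text
t 25.0 tcp [505.  333.2 335.1] head -11.9 tilt 0.22 w 0.0553 gf 0.0 F [-0.1  1.1 -0.8] -> shift [ 60.4 665.3  -3.5] turn 0.001
wrist spot 1518 [504.  331.3  28.2]
vial 394 [505.7 334.4  12.7] 0.05697064115317754
top spot 332 [505.4 332.   27.4]
vial 55 [506.3 331.7  11.5] 0.05749859154238458
```

View pics/v7c.png

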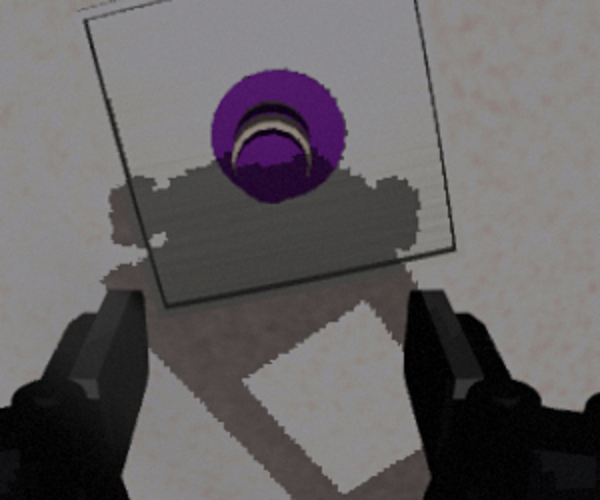

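The crop shows the vial upright on the spot but about 3 mm off its middle (vial axis about column 271, spot centre about 278). There is plenty of time, so I'll nudge it to the centre.

```bash
python3 -m pendant '[[[65,0,0,40,0],[65,0,0,85,0],[65,0,0,125,0],[65,0,0,148,0],[65,0,0,155,0],[65,0,0,155,0],[0,0,0,155,0],[0,0,0,155,0],[0,0,0,155,0],[0,0,0,155,0],[0,0,0,155,0],[0,0,0,153,0],[0,-0.4,1.4,153,0],[0,-0.8,2.8,153,0],[0,-0.8,2.8,153,0],[0,-0.8,2.8,154,0],[0,-0.8,2.8,155,0],[0,-0.8,2.8,155,0]]]' && python3 -m pendant '[[[0,0,0,0.2,0],[65,0,0,0.2,0],[65,0,0,0.2,0],[65,0,0,0.2,0],[65,0,0,0.2,0],[65,0,0,-10,0],[65,0,0,-40,0],[65,0,0,-85,0],[65,0,0,-130,0],[65,0,0,-155,0],[65,0,0,-155,0],[65,0,0,-155,0],[65,0,0,-155,0],[65,0,0,-155,0]]]'
python3 - <<'E'
from h import *
go(426.6,-330.2,340,-12)
for c in ['wrist','wrist','top']:
    m=camera_model(c); im,d=snap(c,'v8'+c); P=cloud(c,d,m); z=P[...,2]
    q=hsvm(im,'purple')&region(P,.505,.332,.05); lo=q&(z<.012); hi=q&(z>.05)
    if lo.sum()>20: print(c,'spot',lo.sum(),circ(P[lo][:,:2])); print('vial',hi.sum(),circ(P[hi][:,:2]) if hi.any() else '',np.nanmax(z[q]))
E
```

```text
time: 26.9
tool_pos: [0.5046, 0.3312, 0.1843]
orientation: [3.124, -0.326, -0.0]
force: [-5.3, -2.9, 14.9]
grip_width: 0.0285
grasp_force: 60.7
time: 28.3
tool_pos: [0.5036, 0.3306, 0.3349]
orientation: [3.122, -0.326, -0.006]
force: [0.6, 0.2, 0.4]
grip_width: 0.0555
grasp_force: 0.0
t 28.3 tcp [503.6 330.6 334.9] head -11.9 tilt 0.24 w 0.0555 gf 0.0 F [0.6 0.2 0.4] -> shift [ 61.2 662.5  -3.7] turn 0.001
wrist spot 1614 [504.2 331.7  28. ]
vial 350 [504.6 331.4  12. ] 0.056827070447763986
wrist spot 1620 [504.  331.6  27.9]
vial 349 [505.  331.2  11.6] 0.056777674319133664
top spot 304 [505.6 332.5  27.5]
vial 53 [502.6 328.6  11.7] 0.05889491963417928
```

```bash
python3 -m pendant '[[[85,1,12,0,0],[85,5,50,0,0],[85,9,98,0,0],[85,13,146,0,0],[85,18,194,0,0],[85,22,242,0,0],[85,27,290,0,0],[85,31,338,0,0],[85,36,386,0,0],[85,40,434,0,0],[85,45,482,0,0],[85,49,530,0,0],[85,53,578,0,0],[85,57,622,0,0],[85,60,650,0,0],[85,61,661,0,0],[85,61,662,0,0],[85,61,662,0,0],[85,61,662,0,0]]]'
python3 - <<'E'
from h import *
m=camera_model('wrist'); im,d=snap('wrist','w9'); P=cloud('wrist',d,m); z=P[...,2]
for c,(x,y) in dict(red=(.584,-.315),yellow=(.505,-.321),blue=(.427,-.33)).items():
    q=hsvm(im,c)&region(P,x,y,.05)&(z>.1); print(c,q.sum(), circ(P[q][:,:2]) if q.any() else '')
    if c=='blue': b=circ(P[q][:,:2])
go(b[0],b[1],215,-12)
E
```

```text
time: 30.35
tool_pos: [0.4273, -0.3279, 0.3369]
orientation: [-3.124, 0.324, 0.001]
force: [0.4, 0.7, -0.3]
grip_width: 0.0728
grasp_force: 0.0
red 818 [ 581.4 -315.7   14. ]
yellow 2090 [ 504.  -321.5   14.3]
blue 1662 [ 425.6 -330.5   14.2]
t 30.4 tcp [ 427.4 -327.9  337. ] head -11.8 tilt 0.05 w 0.0725 gf 0.0 F [-1.   0.  -0.9] -> shift [ -1.2   3.  122. ] turn 0.003
```

```bash
python3 -m pendant '[[[85,-1,2.5,40,0],[85,-1,2.5,85,0],[85,-1,2.5,111,0],[85,-1,2.5,121,0],[85,-1,2.5,121,0],[0,-1,2.5,121,0],[0,-1,2.5,121,0],[0,-1,2.5,121,0],[0,-1,2.5,121,0],[0,-1,2.5,121,0],[0,-1,2.5,121,0],[0,-1,2.5,121,0]]]'
python3 -c "
from h import *; go(502,-37.2,215,-12)"
```

```text
time: 31.6
tool_pos: [0.4266, -0.3322, 0.2184]
orientation: [3.122, -0.326, 0.005]
force: [0.3, 1.7, 7.3]
grip_width: 0.0381
grasp_force: 59.8
t 31.6 tcp [ 426.6 -332.2  218.4] head -11.9 tilt 0.23 w 0.0381 gf 59.8 F [0.3 1.7 7.3] -> shift [  12.7 -304.2    2.9] turn 0.001
```

```bash
python3 -m pendant '[[[0,0,0,-10,0],[0,0,0,-40,0],[0,0,0,-80,0],[0,0,0,-112,0],[0,0,-10,-122,0],[0,2,-40,-122,0],[0,4,-85,-122,0],[0,6,-133,-122,0],[0,8,-181,-122,0],[0,10,-229,-122,0],[0,12,-270,-122,0],[0,14,-295,-120,0],[0,14,-302,-107,0],[0,14,-302,-77,0],[0,14,-302,-45,0],[0,14,-302,-25,0],[0,14,-302,-22,0],[0,14,-302,-22,0],[0,14,-302,-22,0]]]'
python3 - <<'E'
from h import *
go(501.9,-37.2,215,-12)
m=camera_model('wrist'); im,d=snap('wrist','w10'); P=cloud('wrist',d,m); z=P[...,2]
q=hsvm(im,'blue')&region(P,.502,-.037,.05); lo=q&(z<.012); hi=q&(z>.12)
print(lo.sum(),circ(P[lo][:,:2]) if lo.any() else '',hi.sum(),circ(P[hi][:,:2]) if hi.any() else '')
b=region(P,.502,-.037,.03)&(z>.03)&(z<.095); print('body',b.sum(),circ(P[b][:,:2]))
E
```

```text
time: 33.5
tool_pos: [0.5022, -0.0394, 0.2389]
orientation: [3.124, -0.327, 0.002]
force: [0.5, 0.1, -0.5]
grip_width: 0.0383
grasp_force: 60.4
t 33.5 tcp [502.2 -39.4 238.9] head -12.0 tilt 0.09 w 0.0383 gf 60.4 F [ 0.5  0.1 -0.5] -> shift [-0.8 -2.1 23.9] turn 0.001
4302 [502.1 -37.2  32. ] 3304 [503.4 -48.1  21.3]
body 6369 [509.2 -38.   28.6]
```

View pics/w10.png

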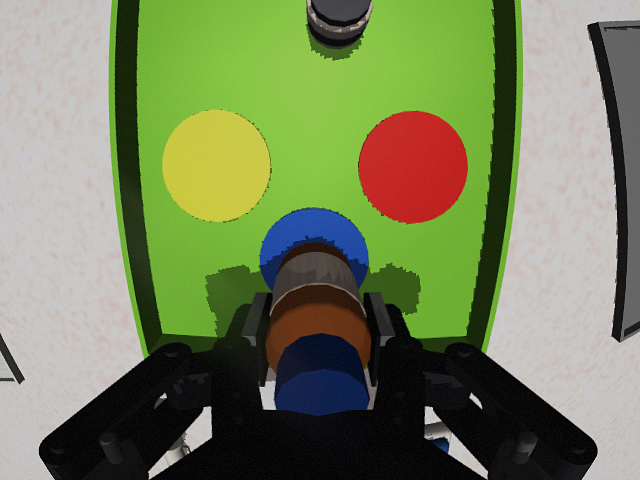

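The wrist view shows the bottle held upright at column 319, with the blue pad centre at about (314,262). That is about 2 mm towards +y, which the TCP reading agrees with, so I correct and lower.

```bash
python3 -m pendant '[[[0,-0.3,-2.1,8,0],[0,-0.3,-2.1,15,0],[0,-0.3,-2.1,18,0],[0,-0.3,-2.1,19,0],[0,-0.3,-2.1,19.5,0],[0,-0.3,-2.1,19.5,0]]]' && python3 -c "
from h import *; go(501.9,-37.2,217,-12)"
```

```text
time: 34.15
tool_pos: [0.5023, -0.0368, 0.2204]
orientation: [-3.125, 0.326, 0.0]
force: [-4.5, 1.8, 12.6]
grip_width: 0.0384
grasp_force: 61.6
t 34.15 tcp [502.3 -36.8 220.4] head -11.9 tilt 0.02 w 0.0384 gf 61.6 F [-4.5  1.8 12.6] -> shift [-0.3  0.5  3.4] turn 0.002
```

```bash
python3 -m pendant '[[[0,0,0,-0.5,0],[80,0,0,-0.5,0],[80,0,0,-0.5,0],[80,0,0,-0.5,0],[80,0,0,-0.5,0],[80,0,0,-20,0],[80,0,0,-60,0],[80,0,0,-105,0],[80,0,0,-122,0],[80,0,0,-122,0],[80,0,0,-122,0]]]'
python3 - <<'E'
from h import *
m=camera_model('wrist'); im,d=snap('wrist','w11'); P=cloud('wrist',d,m); z=P[...,2]
q=hsvm(im,'blue')&region(P,.502,-.037,.05); lo=q&(z<.012); hi=q&(z>.1)
print(lo.sum(),circ(P[lo][:,:2]) if lo.any() else '',hi.sum(),circ(P[hi][:,:2]) if hi.any() else '')
go(504.6,-321,342,79)
E
```

```text
time: 35.25
tool_pos: [0.5017, -0.0368, 0.3401]
orientation: [-3.124, 0.326, 0.001]
force: [-0.1, -0.2, 0.0]
grip_width: 0.0684
grasp_force: 0.0
1843 [501.9 -37.6  32.1] 1640 [494.7 -45.1  25.9]
t 35.3 tcp [501.3 -36.7 339. ] head -11.9 tilt 0.16 w 0.0683 gf 0.0 F [-0.6  0.  -0.6] -> shift [ 62.  277.4  -3.2] turn -1.587
```

```bash
python3 -m pendant '[[[80,3,10,0,-0.1],[80,12,50,0,-0.24],[80,22,98,0,-0.38],[80,33,146,0,-0.52],[80,43,194,0,-0.66],[80,53,238,0,-0.8],[80,60,268,0,-0.94],[80,62,277,0,-1.08],[80,62,277,0,-1.22],[80,62,277,0,-1.36],[80,62,277,0,-1.5],[80,62,277,0,-1.587],[80,62,277,0,-1.587],[80,62,277,0,-1.587]]]'
python3 - <<'E'
from h import *
for c in ['top','wrist']:
    m=camera_model(c); im,d=snap(c,'x12'+c); P=cloud(c,d,m); z=P[...,2]
    for n,(x,y,zz) in dict(blue=(.502,-.037,.1),red=(.584,-.315,.1),yellow=(.505,-.321,.1)).items():
        q=cv2.erode((hsvm(im,n)&region(P,x,y,.03)&(z>zz)&(z<.115)).astype(np.uint8),np.ones((3,3)))>0
        print(c,n,q.sum(),circ(P[q][:,:2]) if q.any() else '')
    q=hsvm(im,'blue')&region(P,.502,-.037,.05)&(z<.012); print('padblue',circ(P[q][:,:2]) if q.any() else '')
go(504.6,-321,217,79)
E
```

```text
time: 36.7
tool_pos: [0.5049, -0.3204, 0.3385]
orientation: [-2.423, -1.994, 0.001]
force: [-0.9, -0.0, 0.2]
grip_width: 0.0682
grasp_force: 0.0
top blue 142 [501.6 -33.6  11.9]
top red 139 [ 585.1 -315.1   12.1]
top yellow 143 [ 505.4 -319.8   12.3]
padblue [503.3 -36.4  31.4]
wrist blue 0 
wrist red 1319 [ 583.6 -315.6   13.8]
wrist yellow 1340 [ 504.2 -321.3   13.9]
padblue 
t 36.8 tcp [ 505.1 -320.5  339.4] head 78.9 tilt 0.12 w 0.0682 gf 0.0 F [-0.6  0.3  0.3] -> shift [ -0.7  -0.2 122.4] turn -0.001
```

```bash
python3 -m pendant '[[[80,-0.5,-0.3,40,0],[80,-0.5,-0.3,85,0],[80,-0.5,-0.3,111,0],[80,-0.5,-0.3,121,0],[80,-0.5,-0.3,121,0],[0,-0.5,-0.3,121,0],[0,-0.5,-0.3,121,0],[0,-0.5,-0.3,121,0],[0,-0.5,-0.3,121,0],[0,-0.5,-0.3,121,0],[0,-0.5,-0.3,121,0],[0,-0.5,-0.3,121,0]]]'
python3 -c "
from h import *; go(568.4,5.7,215,79)"
```

```text
time: 38.0
tool_pos: [0.5057, -0.3219, 0.2223]
orientation: [2.421, 1.996, 0.001]
force: [-1.6, 1.0, 5.8]
grip_width: 0.0381
grasp_force: 60.1
t 38.0 tcp [ 505.7 -321.9  222.3] head 79.0 tilt 0.24 w 0.0381 gf 60.1 F [-1.6  1.   5.8] -> shift [333.6  -1.    6.5] turn -0.0
```

```bash
python3 -m pendant '[[[0,0,0,-10,0],[0,0,0,-40,0],[0,0,0,-80,0],[0,0,0,-112,0],[0,10,0,-120,0],[0,40,0,-120,0],[0,85,0,-120,0],[0,133,0,-120,0],[0,181,0,-120,0],[0,229,0,-120,0],[0,275,0,-120,0],[0,315,0,-120,0],[0,332,0,-116,0],[0,333,0,-95,0],[0,333,0,-60,0],[0,333,0,-32,0],[0,333,0,-22,0],[0,333,0,-22,0],[0,333,0,-22,0],[0,333,0,-22,0]]]' && python3 -m pendant '[[[0,0,0,0,0],[0,0,0,0,0],[0,0,0,0,0]]]'
python3 - <<'E'
from h import *
for k in range(4): 
    m=camera_model('wrist'); im,d=snap('wrist','w13'); go(568.4,5.6,215,79)
P=cloud('wrist',d,m); z=P[...,2]
q=hsvm(im,'yellow')&region(P,.568,.006,.05)&(z<.012); print(circ(P[q][:,:2]))
E
```

```text
time: 40.0
tool_pos: [0.5695, 0.0056, 0.2435]
orientation: [2.422, 1.996, 0.004]
force: [0.8, 0.5, -1.2]
grip_width: 0.0381
grasp_force: 60.5
time: 40.3
tool_pos: [0.5688, 0.0056, 0.2423]
orientation: [2.423, 1.998, 0.001]
force: [0.3, 0.2, -1.8]
grip_width: 0.0384
grasp_force: 60.5
t 40.35 tcp [568.7   5.7 242.1] head 79.0 tilt 0.05 w 0.0384 gf 60.5 F [ 0.3  0.  -1.4] -> shift [-0.1 -0.3 27.1] turn -0.0
t 40.4 tcp [568.6   5.7 241.9] head 79.0 tilt 0.03 w 0.0382 gf 60.5 F [ 0.3  0.4 -1.5] -> shift [-0.1 -0.2 26.9] turn -0.0
t 40.45 tcp [568.5   5.7 241.8] head 79.0 tilt 0.01 w 0.0385 gf 60.5 F [ 0.1 -0.1 -1.1] -> shift [-0.2 -0.1 26.8] turn -0.0
t 40.5 tcp [568.5   5.7 241.7] head 79.0 tilt 0.01 w 0.038 gf 60.5 F [ 0.7 -0.1 -0.9] -> shift [-0.1 -0.1 26.7] turn -0.0
[568.2   5.3  32.6]
```

View pics/w13.png

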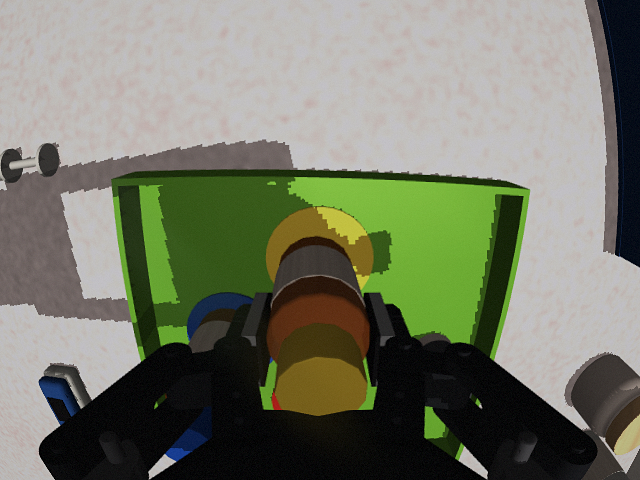

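The wrist view shows the yellow bottle upright at column 319, over its pad (centre column 320). The settled TCP is within 0.5 mm, so I lower it.

```bash
python3 -m pendant '[[[0,0,0,8,0],[0,0,0,14,0],[0,0,0,17,0],[0,0,0,18,0],[0,0,0,18.7,0],[0,0,0,19.3,0],[0,0,0,19.3,0],[0,0,0,19.3,0]]]' && python3 -c "
from h import *; go(568.4,5.6,217,79)"
```

```text
time: 41.3
tool_pos: [0.5682, 0.0059, 0.2243]
orientation: [-2.422, -1.998, 0.003]
force: [-7.8, 1.3, 15.5]
grip_width: 0.0379
grasp_force: 62.3
t 41.3 tcp [568.2   5.9 224.3] head 79.0 tilt 0.15 w 0.0379 gf 62.3 F [-7.8  1.3 15.5] -> shift [-0.3  0.3  7.3] turn 0.0
```

```bash
python3 -m pendant '[[[0,0,0,-0.7,0],[80,0,0,-0.7,0],[80,0,0,-0.7,0],[80,0,0,-0.7,0],[80,0,0,-0.7,0],[80,0,0,-20,0],[80,0,0,-60,0],[80,0,0,-100,0],[80,0,0,-117,0],[80,0,0,-117,0],[80,0,0,-117,0],[80,0,0,-117,0]]]'
python3 - <<'E'
from h import *
m=camera_model('wrist'); im,d=snap('wrist','w14'); P=cloud('wrist',d,m); z=P[...,2]
for n,(x,y) in dict(blue=(.502,-.037),yellow=(.568,.006)).items():
    q=hsvm(im,n)&region(P,x,y,.036); lo=q&(z<.012); hi=cv2.erode((q&(z>.1)).astype(np.uint8),np.ones((3,3)))>0
    print(n,circ(P[lo][:,:2]) if lo.any() else '',hi.sum(),circ(P[hi][:,:2]) if hi.any() else '')
go(584.2,-315.3,342,79)
E
```

```text
time: 42.5
tool_pos: [0.5677, 0.0058, 0.337]
orientation: [-2.422, -1.996, 0.004]
force: [0.1, -0.1, -0.3]
grip_width: 0.0686
grasp_force: 0.0
blue [502.1 -37.1  31.9] 222 [506.2 -35.8  11.3]
yellow [567.9   5.1  32.7] 1428 [565.4   7.6  13.5]
t 42.55 tcp [567.7   5.8 336.8] head 79.0 tilt 0.26 w 0.0684 gf 0.0 F [ 0.6  0.1 -1.2] -> shift [-312.1   77.5   -5.5] turn -0.0
```

```bash
python3 -m pendant '[[[80,-10,2,-5,0],[80,-50,12,-5,0],[80,-98,24,-5,0],[80,-146,36,-5,0],[80,-194,48,-5,0],[80,-240,60,-5,0],[80,-280,70,-5,0],[80,-305,76,-5,0],[80,-312,77.5,-5,0],[80,-312,77.5,-5,0],[80,-312,77.5,-5,0],[80,-312,77.5,-5,0],[80,-312,77.5,-5,0],[80,-312,77.5,-5,0]]]'
python3 - <<'E'
from h import *
for c in ['top','wrist']:
    m=camera_model(c); im,d=snap(c,'x15'+c); P=cloud(c,d,m); z=P[...,2]
    for n,(x,y,px,py) in dict(blue=(.502,-.037,.502,-.037),red=(.584,-.315,.545,-.103),yellow=(.568,.006,.568,.006)).items():
        q=cv2.erode((hsvm(im,n)&region(P,x,y,.03)&(z>.1)&(z<.115)).astype(np.uint8),np.ones((3,3)))>0
        lo=hsvm(im,n)&region(P,px,py,.036)&(z<.012)
        print(c,n,q.sum(),circ(P[q][:,:2]) if q.any() else '','pad',circ(P[lo][:,:2]) if lo.any() else '')
go(584.2,-315.3,217,79)
E
```

```text
time: 43.95
tool_pos: [0.5853, -0.3142, 0.3445]
orientation: [2.423, 2.0, 0.0]
force: [0.6, -0.0, 0.1]
grip_width: 0.0686
grasp_force: 0.0
top blue 130 [501.6 -33.4  12. ] pad [503.4 -36.4  31.3]
top red 123 [ 585.2 -315.2   11.9] pad [ 545.7 -103.    31.2]
top yellow 141 [566.1   7.9  12.3] pad [569.9   6.4  31.6]
wrist blue 0  pad 
wrist red 1382 [ 583.7 -316.    13.5] pad [ 541.7 -112.9   30.5]
wrist yellow 0  pad 
t 44.05 tcp [ 585.3 -314.6  344.5] head 79.1 tilt 0.01 w 0.0685 gf 0.0 F [ 0.1  1.3 -0.2] -> shift [ -0.8  -0.9 127.5] turn 0.001
```

```bash
python3 -m pendant '[[[80,-1,-0.8,40,0],[80,-1,-0.8,85,0],[80,-1,-0.8,115,0],[80,-1,-0.8,127,0],[80,-1,-0.8,127,0],[80,-1,-0.8,127,0],[0,-1,-0.8,127,0],[0,-1,-0.8,127,0],[0,-1,-0.8,127,0],[0,-1,-0.8,127,0],[0,-1,-0.8,127,0],[0,-1,-0.8,127,0],[0,-1,-0.8,127,0],[0,-1,-0.8,127,0]]]'
python3 -c "
from h import *; go(544.8,-103.6,217,79)"
```

```text
time: 45.45
tool_pos: [0.5849, -0.3168, 0.2201]
orientation: [2.421, 1.996, 0.001]
force: [-1.0, -0.0, 6.7]
grip_width: 0.0382
grasp_force: 60.3
t 45.45 tcp [ 584.9 -316.8  220.1] head 79.0 tilt 0.23 w 0.0382 gf 60.3 F [-1.  -0.   6.7] -> shift [201.6 -80.    2.5] turn 0.0
```

```bash
python3 -m pendant '[[[0,0,0,-10,0],[0,0,0,-40,0],[0,0,0,-80,0],[0,0,0,-112,0],[0,10,-4,-120,0],[0,40,-16,-120,0],[0,80,-32,-120,0],[0,120,-47,-120,0],[0,160,-63,-120,0],[0,190,-75,-120,0],[0,201,-79,-116,0],[0,201,-79,-95,0],[0,201,-79,-60,0],[0,201,-79,-32,0],[0,201,-79,-22,0],[0,201,-79,-22,0],[0,201,-79,-22,0],[0,201,-79,-22,0],[0,201,-79,-22,0],[0,201,-79,-22,0]]]' && python3 -m pendant '[[[0,0,0,0,0],[0,0,0,0,0],[0,0,0,0,0]]]'
python3 - <<'E'
from h import *
m=camera_model('wrist'); im,d=snap('wrist','w16'); go(544.8,-103.6,217,79); go(544.8,-103.6,217,79)
P=cloud('wrist',d,m); z=P[...,2]
q=hsvm(im,'red')&region(P,.545,-.103,.036)&(z<.012); print(circ(P[q][:,:2]))
E
```

```text
time: 47.45
tool_pos: [0.5454, -0.104, 0.2405]
orientation: [2.423, 1.997, 0.002]
force: [-0.2, 0.5, -1.3]
grip_width: 0.0384
grasp_force: 60.6
time: 47.75
tool_pos: [0.5448, -0.1037, 0.2394]
orientation: [2.424, 1.998, 0.0]
force: [-0.7, 0.0, -2.0]
grip_width: 0.0382
grasp_force: 60.6
t 47.8 tcp [ 544.9 -103.8  239.3] head 79.0 tilt 0.0 w 0.0382 gf 60.6 F [ 0.5  0.3 -1.1] -> shift [ 0.1 -0.1 22.3] turn -0.0
t 47.8 tcp [ 544.9 -103.8  239.3] head 79.0 tilt 0.0 w 0.0382 gf 60.6 F [ 0.5  0.3 -1.1] -> shift [ 0.1 -0.1 22.3] turn -0.0
[ 544.4 -103.7   32. ]
```

View pics/w16.png

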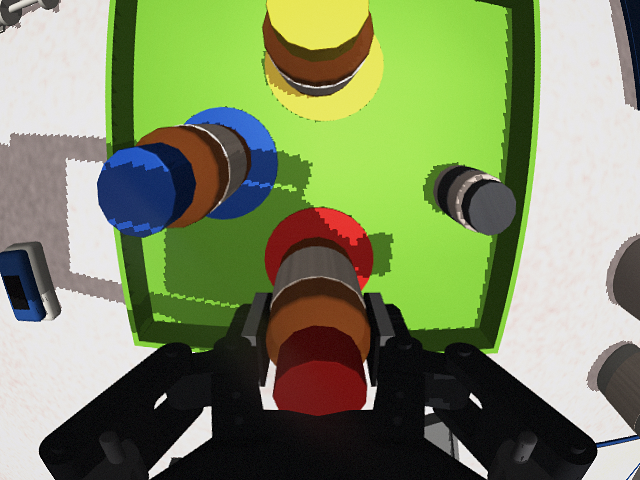

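The wrist view shows the red bottle centred over its pad at column 319. Blue, yellow and grey all stand upright, with yellow a few mm left of its pad centre (324,60). I lower gently and stop at first contact.

```bash
python3 -m pendant '[[[0,0,0,8,0],[0,0,0,14,0],[0,0,0,17,0],[0,0,0,17.6,0],[0,0,0,17.6,0],[0,0,0,17.6,0]]]' && python3 -c "
from h import *; go(544.8,-103.6,217,79)"
```

```text
time: 48.4
tool_pos: [0.5445, -0.1036, 0.2222]
orientation: [-2.422, -1.997, 0.002]
force: [-4.5, 1.3, 7.3]
grip_width: 0.038
grasp_force: 61.5
t 48.4 tcp [ 544.5 -103.6  222.2] head 79.0 tilt 0.13 w 0.038 gf 61.5 F [-4.5  1.3  7.3] -> shift [0.1 0.3 5.2] turn 0.0
```

```bash
python3 -m pendant '[[[0,0,0,-0.4,0],[0,0,0,-0.4,0],[80,0,0,-0.4,0],[80,0,0,-0.4,0],[80,0,0,-0.4,0],[80,0,0,-0.4,0],[80,0,0,-20,0],[80,0,0,-60,0],[80,0,0,-100,0],[80,0,0,-140,0],[80,-40,0,-165,0],[80,-88,0,-165,0],[80,-136,0,-165,0],[80,-175,0,-165,0],[80,-190,0,-165,0],[80,-190,0,-165,0]]]'
python3 - <<'E'
from h import *
go(568,6,340,79)
for c in ['top','wrist']:
    m=camera_model(c); im,d=snap(c,'x17'+c); P=cloud(c,d,m); z=P[...,2]
    for n,(x,y) in dict(blue=(.502,-.037),red=(.545,-.103),yellow=(.568,.006)).items():
        q=cv2.erode((hsvm(im,n)&region(P,x,y,.03)&(z>.1)&(z<.115)).astype(np.uint8),np.ones((3,3)))>0
        lo=hsvm(im,n)&region(P,x,y,.036)&(z<.012)
        print(c,n,q.sum(),circ(P[q][:,:2]) if q.any() else '','pad',circ(P[lo][:,:2]) if lo.any() else '')
    q=hsvm(im,'purple')&region(P,.505,.332,.05); lo=q&(z<.012); hi=q&(z>.05); print('spot',circ(P[lo][:,:2]) if lo.any() else '','vial',circ(P[hi][:,:2]) if hi.any() else '')
    g=region(P,.632,-.076,.03)&(z>.045)&(z<.065); print('grey',P[g].mean(0).round(4) if g.any() else '')
E
```

```text
time: 50.0
tool_pos: [0.5081, -0.2921, 0.3864]
orientation: [-2.427, -1.994, -0.0]
force: [0.8, 0.6, -0.0]
grip_width: 0.0685
grasp_force: 0.0
t 50.0 tcp [ 508.1 -292.1  386.4] head 78.8 tilt 0.01 w 0.0685 gf 0.0 F [ 0.8  0.6 -0. ] -> shift [304.1   0.9  46.5] turn -0.003
top blue 142 [501.8 -33.3  12.1] pad [503.4 -36.3  31.4]
top red 135 [ 543.2 -101.1   11.9] pad [ 546.  -103.1   31.1]
top yellow 137 [566.6   7.9  11.8] pad [569.8   6.2  31.5]
spot [505.5 332.4  27.4] vial [503.9 332.   12.6]
grey [ 0.632  -0.0756  0.0532]
wrist blue 0  pad 
wrist red 0  pad [ 544.5 -104.1   31.8]
wrist yellow 0  pad 
spot  vial 
grey
```

View pics/x17top.png

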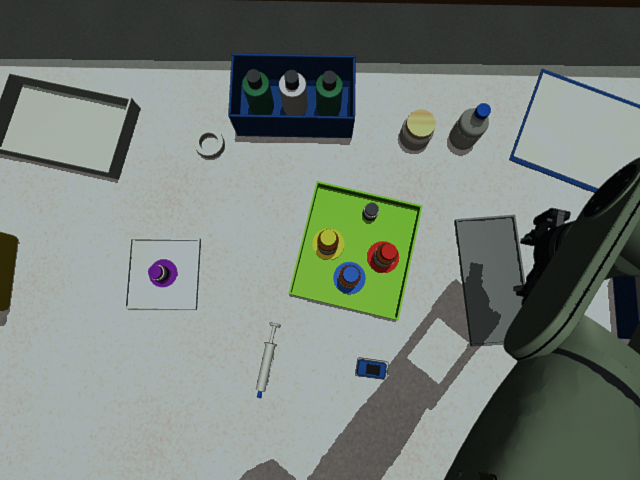

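The top view shows each bottle upright on its own pad, about 3.5 mm off centre with 12 mm of room before it overhangs. The purple vial is on the spot at (160,272), the grey vial is unmoved at (371,211), and the arm is clear of everything. I'm handing in.

```bash
python3 -c "from cell import close_job; print(close_job())"
```

```text
the job is handed in; nothing more can be done
None
```

The job is handed in: the purple vial stands within about 2 mm of the spot's middle, all three bottles are back upright on their own-colour pads within about 4 mm of centre, and the grey vial did not move; it took about 50 s of the 138 s allowed.

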